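# Click the grille carriage into its slideway

### The arm

A 6-joint arm with a two-finger parallel gripper is mounted at the origin on the work surface. World frame = base frame: x ahead of the robot, y to its left, z up, the work surface at z = 0. Lengths are in m, angles in rad, forces in N, time in s.
With the tool pointing down it reaches from about 0.3 to 0.75 m from the base axis. Payload 8.5 kg.
Tool frame: the origin (TCP) lies at the very end of the fingers, on their centre line; the grasp point (between the pads) lies 19 mm behind it; z points along the fingers, y is the line along which they close (so a half turn about z gives the same grasp; the last joint's range is limited). The gripper opens to 85 mm and grips with 20 to 120 N. Pads are 22 mm wide; open, the fingers measure 114 mm over their backs; the gripper's body (76 mm by 85 mm) begins 54 mm behind the grasp point. The pads swing forward as they close: fully open they stand 13 mm farther back than shut.
Start: joints at [-1.406, 0.381, 1.297, -0, 1.464, -0.215], TCP at [0.204, -0.511, 0.231] pointing down, gripper open.
Joint ranges: [-3.11, 3.11], [-0.89, 2.33], [0.22, 2.48], [-1.42, 4.56], [0.17, 2.85], [-2.88, 2.88]. Speed limits (rad/s): [2.39, 2.39, 3.14, 3.14, 3.14, 3.14].

### API

Orientations are given as a unit quaternion [x, y, z, w].
In Python, from workcell import robot, vision gives the robot as it stands.
- The arm moves only by the tool drive_tool, never from a script. Its arguments are lists of equal length, an entry for each row: "linear": the shift along the tool's x, y, z in mm, a list of three; "rot": the turn, a rotation vector about the tool's x, y, z in degrees, a list of three; "jaw": the closure, from -1 (fully open) to 1 (shut). A call has 1 to 10 rows; each row is the pose to reach, as a shift and turn from the pose commanded when the call began, along the tool's axes at that moment; what a row does not reach only later rows make up. A row lasts 1/12 s, in which the tool goes at most 41.7 mm and 7.16 degrees, less where a joint would pass 70% of its speed; a pose out of reach is approached as far as the arm can. A call with a gripper value outside its range is refused whole. The fingers move at their own pace and stop on an object; "force" is the grip in N (left out, the last holds). Time passes only in rows, so rows that repeat a pose let the fingers close. It gives the time, the measured TCP pose, the force, the opening and the grip force at its end, in the units of the state.
- robot.sense(): the state, without advancing time (a new reading comes with each control period).
- vision.camera(name): name is "scene" or "top" or "wrist"; returns a dict with "img" (480x640x3 uint8, red, green, blue), "range_z" (480x640 float32, m along the optical axis (not along the pixel's ray), 0 where there is no reading), "intrinsics" (3x3 intrinsics, pixels), "cam_to_world" (4x4, takes a point from camera to world coordinates); the wrist camera has in their place "tool_from_camera" (4x4, takes a point from camera to tool coordinates, whose origin is the TCP and whose axes are the flange's). Camera axes: x right, y down, z forward; pixel columns grow to the right and rows downward; lengths in m; the calibration is good to about 2 mm. A picture is of the moment at which its call begins: read the wrist's pose just before it.
- robot.finish_job(): hands the job in; it is judged then, once.
Trained networks look in the newest picture that a camera, given by its name, has taken for a name from the list of things; names that differ only in an ending like _2 or _b are one class to them, and where a whole thing is asked for, a point or a joint stands for the part that bears it (a point fixed in the world has none). Each returns a list of dicts, best first, with "p" (0 to 1); they miss things now and then, are a little off and sometimes report something else, mostly with a low value. They report only what shows in the picture. A call takes as long as a camera call. They do not tell look-alikes from the thing itself.
- vision.search_frame(label, camera): "extent" ([left, top, right, bottom] in pixels, round what is visible of it).
- vision.regions_of(label, camera): "mask" (480x640 bool, what is visible of it) and "extent" ([left, top, right, bottom] in pixels, round what is visible of it).
- vision.spot_point(label, camera): "at" ([column, row] in pixels: a listed point, or the origin of a listed thing).
The state is a dict: "time": time; "joints": joint angles; "dq": joint speeds; "tau": joint torques, N m; "tcp_pos": TCP position; "tcp_rot": TCP orientation; "wrist_force": force on the tool from outside, world axes, zero at the start; "ft_torque": the same for the moment, N m; "gripper_width": opening from 0.0 (shut) to 1.0 (fully open); "grasp_force": force on a finger pad.
Only numpy, scipy, OpenCV 4.12 (cv2) and the standard library are available. Lean on these libraries where they do the work, as an engineer would, in place of code of your own. Each camera call takes 0.05 s, during which the arm holds its last target. There are 200 camera calls.

### The job

Lift the grey grille carriage out of its plywood holding stand by its body, set it down flat in the open bay of the black slideway with its pull tab at the open end, and let go of it. Then push it by the pull tab under the metal bridge until it is fully home and the spring plunger clicks into its groove. Leave the other things on the bench where they are.

Things in the scene. Friction and masses are not known exactly. Their poses are not given: they have to be found in the camera images.
- carriage: Grey grille carriage 130 x 60 x 62 mm, mass about 160 g; origin mid-underside, +x its leading end, z up. Body: block 40 wide, 32 high, x -65 to +65. Runners widen it to 60 at x -10 to +65, up to 10 above the underside. Pull tab at the tail (x -65 to -53, 40 wide) rises to 62. Cross groove 14 wide, 8 deep in its top at x 38 to 52; the nose slopes down ahead of it. Starts level in the stand.
- grip (a point): point on the carriage at x = +12, y = 0, 22 above its underside: the middle of the body part that is free to be gripped across (40 mm) while it is in the stand; above the runners
- tab (a point): middle of the top edge of the pull tab (carriage x = -59, y = 0, 62 above the underside); the tab is 12 mm thick along the carriage's x and free in front and behind once out of the stand
- slideway: Black slideway fixed to the bench, 250 x 100 (x -135 to +115); +x is the travel, origin on the bench. Floor top 8 above the bench; rails 10 high on it: open bay 72 wide inside at x -135 to -8, funnel to 63 wide at x +25. Metal bridge at x +25 to +95, underside 43, top 51 above the bench (body passes with 3 to spare, tab stays outside). End stop face at x +102.
- load (a point): point on the slideway's floor (slideway x = -50, y = 0, 8 above the bench) where the carriage's origin lies when it is set down in the open bay, its nose 10 mm short of the bridge; axes as the slideway's
- home (a point): point on the slideway's floor (slideway x = +35, y = 0, 8 above the bench), 85 mm beyond point load, where the carriage's origin lies when the detent is engaged (play about 1 mm either way); axes as the slideway's
- detent (a joint): lift in m of the spring plunger in the bridge (at slideway x = +80): 0 fully down (empty, or dropped in the groove), about 0.005 while it rides on the carriage; 2 to 4 N of spring, about 5 to 12 N to push the carriage past
- plunger_top (a point): top of the plunger's small black knob above the bridge (20 mm across), 76 above the bench when down
- stand: Plywood holding stand fixed to the bench, 165 x 90, base 10 thick; the carriage lies on it with about the same origin and yaw. Walls 8 thick, up to 72 above the bench, enclose the carriage's tail at x -80 to -16 (50 wide inside: no finger fits beside or behind the tab); a stop 12 high on the base at x +72 to +80.
- lens: bystander: clear lamp lens, 40 mm across, 46 high, standing; origin at its underside
- driver: bystander: screwdriver lying on the bench at the right of the work (-y)
- tray: bystander: open orange tray 120 x 90 x 45 at the left of the work (+y); origin at its underside
Things that resemble listed ones, but are neither listed nor needed, are in the scene too. Leave any blue or yellow look-alike of the carriage alone.

How it is judged:
On the way:
1. the carriage lies flat in the slideway's open bay, tab at the open end, let go (x of carriage in the frame of home between -0.12 and -0.03 m and y of carriage in the frame of home between -0.009 and 0.009 m and z of carriage in the frame of home between -0.004 and 0.004 m and angle between the x axis of carriage and the x axis of home, either way round below 0.2 rad and angle between carriage's own z axis and vertical below 0.06 rad and contact force between the fingers and carriage below 0.2 N and linear speed of carriage below 0.02 m/s), for 0.2 s.
At the end, for the whole second after the job is handed in: the carriage lies level at rest in the slideway within 3 mm of home along the travel and 4 mm across, in line with it to 0.08 rad, with the plunger down in its groove (detent below 1.5 mm) (x of carriage in the frame of home between -0.003 and 0.003 m and y of carriage in the frame of home between -0.004 and 0.004 m and z of carriage in the frame of home between -0.003 and 0.003 m and angle between the x axis of carriage and the x axis of home, either way round below 0.08 rad and angle between carriage's own z axis and vertical below 0.06 rad and value of joint detent below 0.0015 m and linear speed of carriage below 0.01 m/s); the robot touches nothing.
It fails at once if the lens is displaced by more than 30 mm (distance of lens from where it was at the start of the episode above 0.03 m).
It fails at once if the driver is displaced by more than 30 mm (distance of driver from where it was at the start of the episode above 0.03 m).
It fails at once if the tray is displaced by more than 30 mm (distance of tray from where it was at the start of the episode above 0.03 m).
It also fails if it takes over 58 s, if anything falls off the work surface, if the arm or the gripper's body presses on something with over 40 N, if the wrist force passes 120 N, or if a joint passes its speed limit or range.

## Working session

There is one attempt and no reset: what is moved stays moved. The work goes in short steps, Python scripts to look and compute and a tool call to move; the robot and the scene stay as the last step left them, time stands still between calls to the robot, and variables do not carry over. Pictures are saved under pics/ and viewed, at most 10 in all, crops included, and the job is handed in when it is done.

Besides the shell and the picture viewer there is one more tool, called after "Request:" by a JSON object that holds its "op" and its "data". drive_tool: Moves the arm, as the interface text tells. Its arguments: {"type":"object","properties":{"linear":{"type":"array"},"rot":{"type":"array"},"jaw":{"type":"array"},"force":{"type":"number"}},"required":["linear","rot","jaw"]}

```bash
mkdir -p pics; ls
cat > h.py <<'E'
import numpy as np, cv2
from workcell import robot, vision
from scipy.spatial.transform import Rotation as R
def cloud(c):
    K=c["intrinsics"];z=c["range_z"];v,u=np.mgrid[0:480,0:640]
    P=np.stack([(u-K[0,2])*z/K[0,0],(v-K[1,2])*z/K[1,1],z],-1)
    T=c["cam_to_world"];return P@T[:3,:3].T+T[:3,3]
def save(c,n,crop=None,s=1):
    im=c["img"][...,::-1]
    if crop: l,t,r,b=crop; im=im[t:b,l:r]
    cv2.imwrite(n,cv2.resize(im,None,fx=s,fy=s,interpolation=cv2.INTER_CUBIC))
E
python3 - <<'E'
from h import *
s=robot.sense();print(s)
for n in ["top","scene"]:
    c=vision.camera(n);save(c,f"pics/{n}0.png");np.savez(f"{n}0.npz",**c)
    P=cloud(c)
    for l in ["carriage","slideway","stand","lens","driver","tray"]:
        for r in vision.search_frame(l,n): print(n,l,round(r["p"],2),np.round(r["extent"]))
    for l in ["grip","tab","load","home","plunger_top"]:
        for r in vision.spot_point(l,n):
            u,v=np.round(r["at"]).astype(int);print(n,l,round(r["p"],2),u,v,P[v,u].round(3))
E
```

```text
pics
{'time': 0.0, 'joints': array([-1.40630698e+00,  3.81188135e-01,  1.29830179e+00, -2.30977825e-05,
        1.46359926e+00, -2.15307971e-01]), 'dq': array([ 2.49312831e-03, -8.97773973e-06,  1.42768403e-03,  1.59697241e-04,
       -8.38131282e-04,  5.20360570e-04]), 'tau': array([ 4.72483691e-03, -4.48456657e+01, -2.31273168e+01,  4.92861466e-05,
        4.75325374e-03, -1.59773208e-05]), 'tcp_pos': array([ 0.20383869, -0.51049726,  0.23070217]), 'tcp_rot': array([ 9.82022860e-01,  1.88760545e-01,  7.53279638e-06, -7.48311560e-04]), 'wrist_force': array([ 0.23862112,  0.09815446, -0.15152606]), 'ft_torque': array([ 0.02341625, -0.01037011,  0.0314873 ]), 'grasp_force': 0.0, 'gripper_width': 1.0003553783550805}
top carriage 0.74 [387. 128. 418. 183.]
top carriage 0.67 [386. 217. 418. 268.]
top carriage 0.64 [382. 296. 432. 343.]
top slideway 0.72 [218. 193. 267. 295.]
top stand 0.69 [377. 208. 423. 278.]
top stand 0.37 [386. 215. 417. 266.]
top stand 0.28 [238. 202. 245. 208.]
top lens 0.55 [307. 217. 322. 228.]
top driver 0.88 [468. 237. 483. 312.]
top tray 0.88 [136. 238. 186. 2
[... 610 characters left out ...]
450. 331.]
scene slideway 0.75 [389. 248. 448. 331.]
scene slideway 0.72 [141. 220. 186. 262.]
scene slideway 0.43 [416. 275. 430. 292.]
scene stand 0.89 [202. 220. 251. 293.]
scene lens 0.86 [317. 274. 338. 298.]
scene lens 0.41 [419. 278. 428. 290.]
scene driver 0.67 [142. 218. 186. 264.]
scene tray 0.57 [505. 243. 559. 300.]
scene grip 0.91 226 263 [ 0.601 -0.198  0.041]
scene grip 0.61 181 326 [ 0.79  -0.218  0.033]
scene tab 0.85 232 213 [ 0.416 -0.241  0.061]
scene tab 0.82 226 231 [ 0.517 -0.222  0.069]
scene tab 0.59 150 335 [ 0.849 -0.241  0.062]
scene load 0.63 427 275 [0.546 0.218 0.009]
scene home 0.84 418 298 [0.677 0.191 0.046]
scene plunger_top 0.56 423 283 [0.67  0.197 0.076]
```

Run:
```python
from h import *
a=np.load("top0.npz");b=np.load("scene0.npz")
save(a,"pics/topc.png",(120,110,500,360),2.1)
save(b,"pics/scenec.png",(130,190,580,380),1.75)
```

```text
(no output)
```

View pics/topc.png

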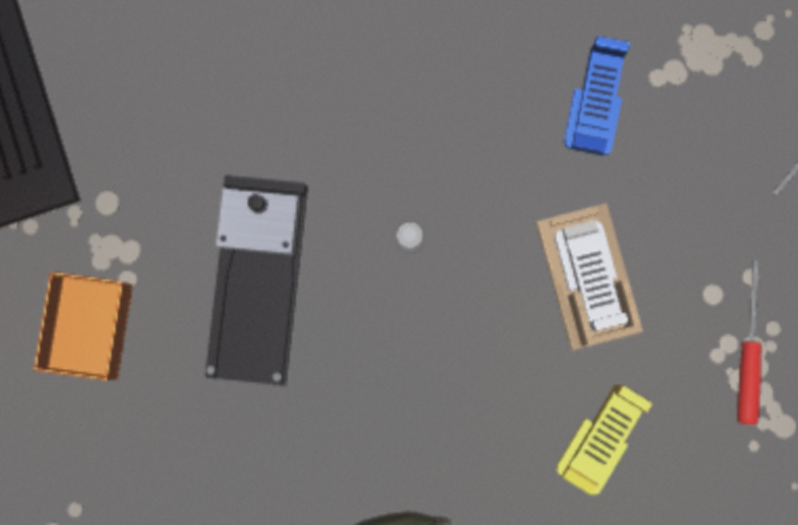

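View pics/scenec.png

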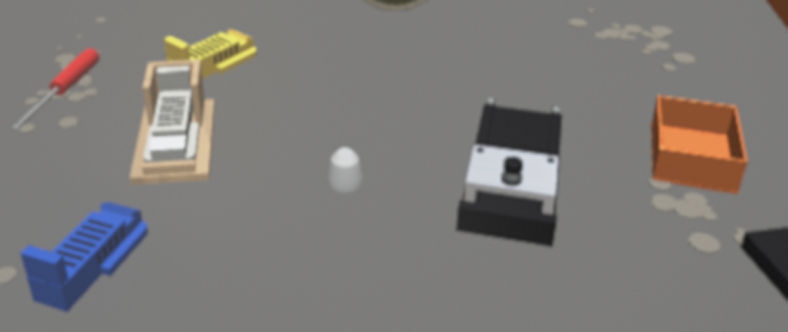

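The top view (full-image pixels) shows three carriage-shaped things: blue at (405,160), grey/white in the plywood stand at (403,241), and yellow at (404,324). The grey one in the stand is the carriage: it has the right colour and it is held, and its tab is at the near end. The slideway is at (242,244) with the bridge at the far end and the open end near the robot. The lens is at (315,222), between the two.

Run:
```python
from h import *
for n in ["top","scene"]:
    P=cloud(np.load(n+"0.npz"));z=P[...,2]
    for l,x0,x1,y0,y1,z0,z1 in [("stand",.45,.68,-.29,-.13,.004,.1),("slide",.4,.76,.12,.28,.004,.1),("bridge",.55,.76,.12,.28,.045,.058),("knob",.55,.76,.12,.28,.062,.09),("body",.45,.68,-.29,-.13,.03,.048),("lens",.5,.75,-.05,.08,.01,.08)]:
        m=(P[...,0]>x0)&(P[...,0]<x1)&(P[...,1]>y0)&(P[...,1]<y1)&(z>z0)&(z<z1)
        q=P[m];print(n,l,len(q),q.mean(0).round(3),q[:,2].max().round(3),cv2.minAreaRect((q[:,:2]*1000).astype(np.float32)))
c=vision.camera("wrist");print(c["tool_from_camera"].round(3),c["intrinsics"])
```

```text
top stand 2558 [ 0.564 -0.204  0.03 ] 0.081 ((565.0502319335938, -209.98716735839844), (159.92323303222656, 229.69476318359375), 89.97261810302734)
top slide 3909 [0.576 0.204 0.022] 0.081 ((579.128173828125, 199.95298767089844), (358.399658203125, 159.77639770507812), 0.11454176902770996)
top bridge 924 [0.642 0.197 0.051] 0.058 ((643.9955444335938, 197.41436767578125), (92.4566879272461, 70.46858978271484), 82.2784423828125)
top knob 53 [0.663 0.194 0.075] 0.081 ((663.4957275390625, 194.37132263183594), (18.381004333496094, 17.698036193847656), 42.538143157958984)
top body 788 [ 0.569 -0.206  0.041] 0.048 ((560.3099365234375, -204.51158142089844), (141.58663940429688, 59.19776153564453), 13.094868659973145)
top lens 181 [0.621 0.013 0.034] 0.05 ((590.91650390625, 19.24197769165039), (147.41587829589844, 53.799198150634766), 4.608836650848389)
scene stand 2642 [ 0.575 -0.2    0.033] 0.075 ((569.05322265625, -204.30125427246094), (171.84054565429688, 90.33817291259766), 13.3467435836792)
scene slide 3773 [0.617 0.204 0.028] 0.078 ((576.363037109375, 217.58914184570312), (123.10710906
[... 171 characters left out ...]
2.71454620361328)
scene knob 106 [0.669 0.197 0.073] 0.078 ((666.1451416015625, 197.2452850341797), (19.50054359436035, 18.528663635253906), 51.59330368041992)
scene body 849 [ 0.572 -0.203  0.04 ] 0.048 ((561.7239990234375, -206.09811401367188), (146.6985626220703, 66.67610931396484), 13.40347671508789)
scene lens 342 [0.635 0.017 0.028] 0.046 ((631.224365234375, 16.59614372253418), (28.125049591064453, 38.006351470947266), 7.0331525802612305)
[[-0.    -0.964 -0.264  0.067]
 [ 1.    -0.     0.     0.   ]
 [-0.    -0.264  0.964 -0.143]
 [ 0.     0.     0.     1.   ]] [[382.47028343   0.         319.29032445]
 [  0.         382.47028343 241.57959979]
 [  0.           0.           1.        ]]
```

Request:
{"op": "drive_tool", "data": {"linear": [[20,-7,0],[55,-19,0],[93,-32,0],[131,-45,0],[169,-58,0],[207,-71,0],[245,-84,0],[283,-97,0],[318,-109,0],[340,-116,0]], "rot": [[0,0,1],[0,0,2],[0,0,3],[0,0,4],[0,0,5],[0,0,6],[0,0,7],[0,0,8],[0,0,8.4],[0,0,8.4]], "jaw": [-1,-1,-1,-1,-1,-1,-1,-1,-1,-1]}}

```text
time: 2.08
tcp_pos: [0.4787, -0.2743, 0.2314]
tcp_rot: [0.993, 0.117, 0.0, -0.0]
wrist_force: [0.6, -0.1, 0.5]
gripper_width: 0.999
grasp_force: 0.0
```

Request:
{"op": "drive_tool", "data": {"linear": [[15,-8,5],[40,-21,20],[65,-34,35],[85,-44,50],[94,-50,60],[94,-50,60]], "rot": [[0,0,0],[0,0,0],[0,0,0],[0,0,0],[0,0,0],[0,0,0]], "jaw": [-1,-1,-1,-1,-1,-1]}}

```text
time: 2.58
tcp_pos: [0.5567, -0.2048, 0.169]
tcp_rot: [0.993, 0.118, -0.002, -0.001]
wrist_force: [0.2, -0.8, 0.0]
gripper_width: 0.997
grasp_force: 0.0
```

```bash
cat >> h.py <<'E'
def wrist():
    s=robot.sense();c=dict(vision.camera("wrist"))
    T=np.eye(4);T[:3,:3]=R.from_quat(s["tcp_rot"]).as_matrix();T[:3,3]=s["tcp_pos"]
    c["cam_to_world"]=T@c["tool_from_camera"];return s,c
def fit(P,z0,z1,m=None):
    k=(P[...,2]>z0)&(P[...,2]<z1)
    if m is not None:k&=m
    n,l,st,ce=cv2.connectedComponentsWithStats(k.astype(np.uint8))
    j=1+st[1:,4].argmax();q=P[l==j]
    return len(q),q.mean(0).round(4),np.median(q[:,2]).round(4),cv2.minAreaRect((q[:,:2]*1000).astype(np.float32))
E
python3 - <<'E'
from h import *
s,c=wrist();print(s["tcp_pos"],s["tcp_rot"]);np.savez("w1.npz",**c)
save(c,"pics/w1.png");P=cloud(c)
for l in ["carriage","stand"]:
    for r in vision.regions_of(l,"wrist"):
        m=r["mask"];print(l,r["p"],np.round(r["extent"]),c["img"][m].mean(0).round(),end=' ')
        for zz in [(.036,.048),(.065,.08)]:
            try: print(fit(P,*zz,m))
            except Exception as e: print(e)
for l in ["grip","tab"]:
    for r in vision.spot_point(l,"wrist"):
        u,v=np.round(r["at"]).astype(int);print(l,r["p"],u,v,P[v,u].round(4))
E
```

```text
[ 0.55672522 -0.20482551  0.16899244] [ 0.99306475  0.11755069 -0.00155444 -0.00134727]
carriage 0.86 [216. 357. 348. 427.] [116. 108.   9.] (375, array([ 0.4253, -0.2428,  0.0421]), np.float64(0.042), ((423.9806823730469, -246.27037048339844), (40.310882568359375, 11.934901237487793), 74.0617446899414))
attempt to get argmax of an empty sequence
carriage 0.8 [286. 126. 366. 324.] [179. 184. 183.] (6987, array([ 0.5609, -0.2073,  0.0422]), np.float64(0.0422), ((559.49658203125, -207.97103881835938), (91.81791687011719, 40.477909088134766), 12.758005142211914))
(1125, array([ 0.511 , -0.2184,  0.0713]), np.float64(0.0719), ((509.8988952636719, -218.84841918945312), (12.784975051879883, 39.522491455078125), 13.133933067321777))
carriage 0.72 [385.   0. 429.  13.] [ 24.  54. 113.] attempt to get argmax of an empty sequence
attempt to get argmax of an empty sequence
stand 0.64 [265.  99. 388. 341.] [162. 137.  97.] (180, array([ 0.5352, -0.2396,  0.042 ]), np.float64(0.0423), ((531.293212890625, -239.64141845703125), (57.79092788696289, 7.866889476776123), 5.116049289703369))
(3415, array([ 0.5145, -0.2181,  0.0715]), np.float64(0.072), ((521.1411743164062, -216.25888061523438), (65.32879638671875, 66.104736328125), 13.125371932983398))
grip 0.84 322 200 [ 0.5797 -0.201   0.0427]
tab 0.96 328 421 [ 0.5681 -0.2042  0.2461]
tab 0.66 324 312 [ 0.5098 -0.2192  0.0725]
```

View pics/w1.png

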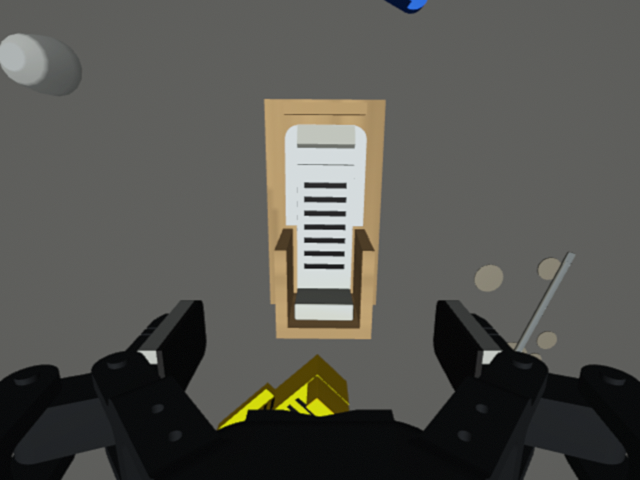

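The wrist view shows the grey carriage in the stand at (325,215). Its tab is at (324,312) between the plywood walls, its nose is at (326,135), and the look-alikes are clearly blue (top edge) and yellow (bottom edge). Before I descend, I'll check how far the fingertips reach when open.

Run:
```python
from h import *
c=dict(np.load("w1.npz"));c["cam_to_world"]=c["tool_from_camera"];Q=cloud(c)
z=c["range_z"]
for sgn in (-1,1):
    m=(z>0)&(z<.22)&(Q[...,1]*sgn>.03)&(Q[...,1]*sgn<.065)&(Q[...,2]<.03)
    q=Q[m];print(len(q),np.percentile(q,[0,1,50,99,100],axis=0).round(4).tolist())
P=cloud(np.load("w1.npz"))
m=P[...,2];print("tcp z",[ (P[...,2][(P[...,2]>.1)&(z<.2)&(z>0)]).min()])
```

```text
18075 [[-0.0133, -0.065, -0.0915], [-0.0102, -0.0647, -0.0886], [0.0084, -0.0496, -0.0668], [0.0178, -0.0305, -0.0173], [0.0186, -0.03, -0.0125]]
18038 [[-0.0128, 0.03, -0.0915], [-0.0103, 0.0305, -0.0887], [0.0084, 0.0496, -0.0668], [0.0178, 0.0647, -0.0174], [0.0187, 0.065, -0.0125]]
tcp z [np.float64(0.18136699726881078)]
```

Request:
{"op": "drive_tool", "data": {"linear": [[8,1,5],[16,3,20],[22,4,40],[22,4,65],[22,4,90],[22,4,110],[22,4,128],[22,4,140],[22,4,148],[22,4,150]], "rot": [[0,0,0.5],[0,0,0.5],[0,0,0.5],[0,0,0.5],[0,0,0.5],[0,0,0.5],[0,0,0.5],[0,0,0.5],[0,0,0.5],[0,0,0.5]], "jaw": [-1,-1,-1,-1,-1,-1,-1,-1,-1,-1]}}

```text
time: 3.67
tcp_pos: [0.5786, -0.2056, 0.0201]
tcp_rot: [0.994, 0.112, -0.001, -0.0]
wrist_force: [-0.4, 0.3, -0.4]
gripper_width: 0.997
grasp_force: 0.0
```

Request:
{"op": "drive_tool", "data": {"linear": [[0,0,0],[0,0,0],[0,0,0],[0,0,0],[0,0,0],[0,0,0],[0,0,0],[0,0,0]], "rot": [[0,0,0],[0,0,0],[0,0,0],[0,0,0],[0,0,0],[0,0,0],[0,0,0],[0,0,0]], "jaw": [0.3,0.3,0.3,0.3,0.3,0.3,0.3,0.3], "force": 35}}

```text
time: 4.33
tcp_pos: [0.5793, -0.2056, 0.0223]
tcp_rot: [0.994, 0.112, 0.001, 0.0]
wrist_force: [-0.4, 1.6, 7.3]
gripper_width: 0.459
grasp_force: 37.2
```

Request:
{"op": "drive_tool", "data": {"linear": [[0,0,-2],[0,0,-6],[0,0,-12],[0,0,-22],[0,0,-36],[0,0,-52],[0,0,-70],[0,0,-88],[0,0,-102],[0,0,-110]], "rot": [[0,0,0],[0,0,0],[0,0,0],[0,0,0],[0,0,0],[0,0,0],[0,0,0],[0,0,0],[0,0,0],[0,0,0]], "jaw": [0.3,0.3,0.3,0.3,0.3,0.3,0.3,0.3,0.3,0.3], "force": 45}}

```text
time: 5.17
tcp_pos: [0.5794, -0.2057, 0.134]
tcp_rot: [0.994, 0.112, 0.001, 0.001]
wrist_force: [0.1, -0.6, -2.0]
gripper_width: 0.461
grasp_force: 45.7
```

Run:
```python
from h import *
s,c=wrist();print(s["tcp_pos"],s["tcp_rot"],s["wrist_force"]);np.savez("w2.npz",**c)
save(c,"pics/w2.png")
c["cam_to_world"]=c["tool_from_camera"];Q=cloud(c)
for r in vision.regions_of("carriage","wrist"):
    print(r["p"],r["extent"])
    q=Q[r["mask"]&(c["range_z"]>0)]
    print(np.percentile(q,[1,50,99],axis=0).round(4).tolist())
```

```text
[ 0.57935484 -0.20572557  0.13395157] [9.93705919e-01 1.12009200e-01 1.24940874e-03 9.61903768e-04] [ 0.11210189 -0.63678973 -2.03582771]
0.91 [346.3, 0.0, 436.2, 36.3]
[[0.1314, 0.0197, 0.1048], [0.1397, 0.048, 0.1223], [0.1488, 0.0699, 0.1345]]
0.69 [240.8, 172.8, 400.9, 416.7]
[[-0.0326, -0.0288, -0.0211], [0.0195, 0.0003, -0.019], [0.0532, 0.0292, 0.0041]]
```

View pics/w2.png

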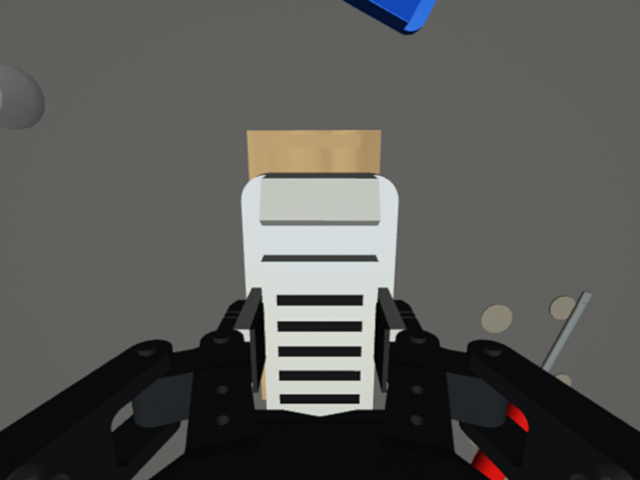

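The carriage is held squarely between the pads at (320,330) and is clear of the stand. I'll carry it above the lens to the slideway.

Request:
{"op": "drive_tool", "data": {"linear": [[2,-14,0],[6,-45,0],[12,-83,0],[18,-122,0],[24,-161,0],[29,-200,0],[35,-239,0],[41,-278,0],[46,-312,0],[50,-335,0]], "rot": [[0,0,1],[0,0,3],[0,0,5],[0,0,7],[0,0,9],[0,0,11],[0,0,13],[0,0,15],[0,0,17],[0,0,19.8]], "jaw": [0.3,0.3,0.3,0.3,0.3,0.3,0.3,0.3,0.3,0.3]}}

```text
time: 6.1
tcp_pos: [0.5518, 0.1353, 0.1304]
tcp_rot: [0.998, -0.06, -0.001, -0.0]
wrist_force: [0.6, 0.1, -2.0]
gripper_width: 0.458
grasp_force: 45.8
```

Request:
{"op": "drive_tool", "data": {"linear": [[-3,-12,0],[-8,-40,0],[-12,-64,0],[-14,-74,0],[-14,-74,0],[-14,-74,0]], "rot": [[0,0,0],[0,0,0],[0,0,0],[0,0,0],[0,0,0],[0,0,0]], "jaw": [0.3,0.3,0.3,0.3,0.3,0.3]}}

```text
time: 6.6
tcp_pos: [0.548, 0.2068, 0.1308]
tcp_rot: [0.998, -0.06, -0.0, 0.0]
wrist_force: [-0.3, -0.3, -2.3]
gripper_width: 0.458
grasp_force: 46.0
```

Run:
```python
from h import *
s,c=wrist();print(s["tcp_pos"],s["tcp_rot"],s["wrist_force"]);np.savez("w3.npz",**c)
save(c,"pics/w3.png");P=cloud(c);near=P[...,0]>.5
print("bridge",fit(P,.046,.056,near));print("knob",fit(P,.069,.082,near&(P[...,0]>.62)))
d=dict(c);d["cam_to_world"]=c["tool_from_camera"];Q=cloud(d)
m=(abs(Q[...,1])<.018)&(Q[...,0]>-.02)&(Q[...,0]<.035)&(abs(Q[...,2]+.019)<.004)&(c["range_z"]>0)
q=Q[m];A=np.c_[q[:,:2],np.ones(len(q))];print("top plane",np.linalg.lstsq(A,q[:,2],rcond=None)[0].round(4),len(q))
g=Q[240:460,300:340][(c["range_z"][240:460,300:340]>0)]
r=Q[(abs(Q[...,2]-.003)<.004)&(abs(Q[...,1])<.035)&(Q[...,0]>.02)&(Q[...,0]<.07)]
print("runner",len(r),np.percentile(r,[0,2,98,100],axis=0).round(4).tolist())
b=Q[(abs(Q[...,2]+.019)<.004)&(abs(Q[...,1])<.035)&(Q[...,0]>.018)&(Q[...,0]<.03)];print("body y",np.percentile(b,[0,2,98,100],axis=0).round(4).tolist(), cv2.minAreaRect((b[:,:2]*1000).astype(np.float32)))
f=Q[(abs(Q[...,2]+.019)<.004)&(abs(Q[...,1])<.01)];print("groove edge x",np.percentile(f[:,0],[99,100]))
```

```text
[0.54803562 0.20678461 0.13079803] [ 9.98193937e-01 -6.00711724e-02 -4.12709797e-04  3.83556856e-04] [-0.27706484 -0.30159088 -2.31689197]
bridge (21601, array([0.6439, 0.1992, 0.051 ]), np.float64(0.051), ((644.4326171875, 199.3147735595703), (91.63209533691406, 70.34500885009766), 82.55005645751953))
knob (1601, array([0.6634, 0.1966, 0.0755]), np.float64(0.0757), ((663.8204345703125, 196.45950317382812), (19.487512588500977, 19.411983489990234), 7.461277961730957))
top plane [ 0.0143 -0.0008 -0.0198] 12543
runner 3168 [[0.02, -0.0301, -0.0009], [0.0207, -0.0295, 0.0002], [0.0532, 0.0297, 0.0042], [0.0533, 0.0304, 0.007]]
body y [[0.018, -0.0199, -0.0216], [0.0182, -0.0191, -0.0208], [0.0265, 0.0194, -0.0157], [0.0268, 0.0203, -0.015]] ((22.389177322387695, 0.17008018493652344), (8.761634826660156, 40.2257080078125), 0.028202584013342857)
groove edge x [0.047761   0.05100305]
```

View pics/w3.png

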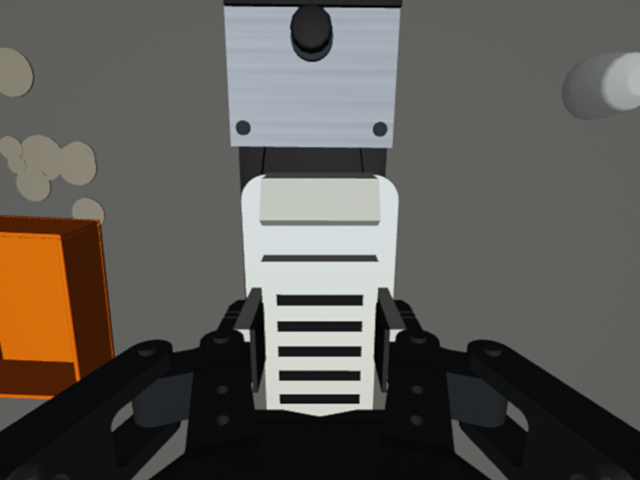

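The slideway's bridge top is at (312,80) and the knob at (311,30). They measure 51 mm and 76 mm high, as given. The slideway yaw is about −7.4° with the bay straight ahead of the carriage, so I'll lower it now.

Request:
{"op": "drive_tool", "data": {"linear": [[-3,-2,3],[-7,-5,15],[-7,-5,32],[-7,-5,50],[-7,-5,66],[-7,-5,80],[-7,-5,90],[-7,-5,97],[-7,-5,102],[-7,-5,105]], "rot": [[0,0,0.5],[0,0.3,0.5],[0,0.5,0.5],[0,0.5,0.5],[0,0.5,0.5],[0,0.5,0.5],[0,0.5,0.5],[0,0.5,0.5],[0,0.5,0.5],[0,0.5,0.5]], "jaw": [0.3,0.3,0.3,0.3,0.3,0.3,0.3,0.3,0.3,0.3]}}

```text
time: 7.48
tcp_pos: [0.5419, 0.2129, 0.0261]
tcp_rot: [0.998, -0.065, 0.004, 0.0]
wrist_force: [0.8, 0.8, -2.2]
gripper_width: 0.455
grasp_force: 46.0
```

Request:
{"op": "drive_tool", "data": {"linear": [[0,0,1],[0,0,2],[0,0,3],[0,0,3.5],[0,0,3.5]], "rot": [[0,0,0],[0,0,0],[0,0,0],[0,0,0],[0,0,0]], "jaw": [0.3,0.3,0.3,0.3,0.3]}}

```text
time: 7.9
tcp_pos: [0.5419, 0.2133, 0.023]
tcp_rot: [0.998, -0.065, 0.005, 0.0]
wrist_force: [0.1, -0.4, -2.5]
gripper_width: 0.457
grasp_force: 46.0
```

Request:
{"op": "drive_tool", "data": {"linear": [[0,0,1],[0,0,2],[0,0,2]], "rot": [[0,0,0],[0,0,0],[0,0,0]], "jaw": [0.3,0.3,0.3]}}

```text
time: 8.15
tcp_pos: [0.5419, 0.2133, 0.0208]
tcp_rot: [0.998, -0.065, 0.004, 0.0]
wrist_force: [0.5, -0.0, -0.7]
gripper_width: 0.46
grasp_force: 46.1
```

Request:
{"op": "drive_tool", "data": {"linear": [[0,0,0.7],[0,0,0.7],[0,0,0.7],[0,0,0.7],[0,0,0.7],[0,0,0.7],[0,0,0.7],[0,0,0.7]], "rot": [[0,0,0],[0,0,0],[0,0,0],[0,0,0],[0,0,0],[0,0,0],[0,0,0],[0,0,0]], "jaw": [0.3,0.3,0,-0.2,-0.4,-0.6,-0.6,-0.6]}}

```text
time: 8.82
tcp_pos: [0.5418, 0.2132, 0.0201]
tcp_rot: [0.998, -0.065, 0.004, 0.0]
wrist_force: [0.4, 0.3, -0.1]
gripper_width: 0.8
grasp_force: 0.0
```

Request:
{"op": "drive_tool", "data": {"linear": [[0,0,-5],[0,0,-20],[0,0,-45],[0,0,-75],[-15,0,-100],[-40,0,-110],[-70,0,-110],[-95,0,-110],[-105,0,-110],[-105,0,-110]], "rot": [[0,0,0],[0,0,0],[0,0,0],[0,0,0],[0,0,0],[0,0,0],[0,0,0],[0,0,0],[0,-0.5,0],[0,-0.5,0]], "jaw": [-0.6,-0.6,-0.6,-0.6,0.5,1,1,1,1,1]}}

```text
time: 9.65
tcp_pos: [0.4353, 0.2273, 0.1298]
tcp_rot: [0.998, -0.064, -0.0, -0.0]
wrist_force: [0.5, 0.8, -0.3]
gripper_width: -0.0
grasp_force: 0.0
```

Run:
```python
from h import *
s,c=wrist();print(s["tcp_pos"],s["tcp_rot"],s["gripper_width"]);np.savez("w4.npz",**c)
save(c,"pics/w4.png");P=cloud(c)
near=(P[...,0]>.4)&(abs(P[...,1]-.2)<.06)
print("bridge",fit(P,.047,.055,near&(P[...,0]>.59)))
print("tab",fit(P,.065,.074,near&(P[...,0]<.55)))
print("body",fit(P,.037,.043,near&(P[...,0]<.64)))
u=np.array([.9916,-.1297]);o=np.array([.5845,.2070])
for k,(a,b,m) in {"tab":(.065,.074,P[...,0]<.55),"body":(.037,.043,P[...,0]<.64)}.items():
    q=P[near&m&(P[...,2]>a)&(P[...,2]<b)][:,:2]-o
    print(k,"slideway x",np.percentile(q@u,[.5,50,99.5]).round(4),"y",np.percentile(q@[-u[1],u[0]],[.5,50,99.5]).round(4))
```

```text
[0.43532353 0.22728901 0.12981771] [ 9.97933439e-01 -6.42554492e-02 -2.87067302e-04 -7.37507740e-05] -0.0002781817743999573Traceback (most recent call last):
  File "<stdin>", line 5, in <module>
  File "h.py", line 20, in fit
    j=1+st[1:,4].argmax();q=P[l==j]
        ~~~~~~~~~~~~~~~^^
ValueError: attempt to get argmax of an empty sequence
```

View pics/w4.png

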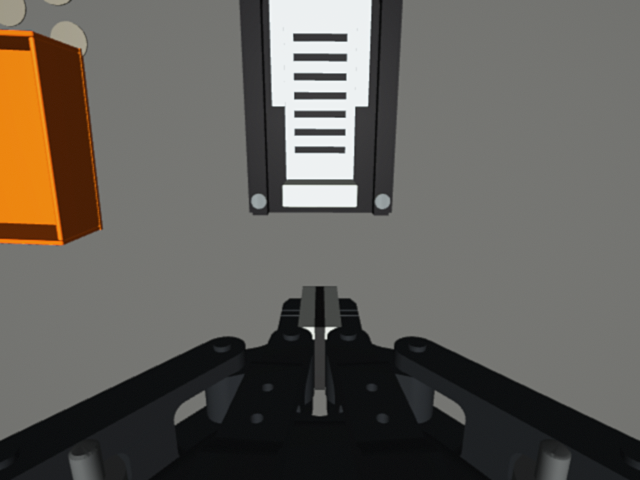

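The carriage lies straight in the bay, with its tab at the open end at (320,195). The closed fingers are behind it, centred at column 320.

Run:
```python
from h import *
P=cloud(np.load("w4.npz"));s=robot.sense()
near=(P[...,0]>.4)&(abs(P[...,1]-.21)<.06)
u=np.array([.9916,-.1297]);o=np.array([.5845,.2070]);n=np.array([.1297,.9916])
for k,a,b in [("tab",.065,.074),("body",.037,.043),("rails",.015,.022)]:
    m=near&(P[...,2]>a)&(P[...,2]<b);q=P[m][:,:2]-o
    print(k,"x",np.percentile(q@u,[.5,50,99.5]).round(4),"y",np.percentile(q@n,[.5,50,99.5]).round(4),np.median(P[m][:,2]).round(4))
print(fit(P,.037,.043,near));q=s["tcp_pos"][:2]-o;print("tcp in slideway",q@u,q@n,2*np.degrees(np.arctan2(s["tcp_rot"][1],s["tcp_rot"][0])))
```

```text
tab x [-0.1197 -0.1136 -0.1078] y [-0.0192  0.0004  0.0201] 0.07
body x [-0.1077 -0.0588 -0.0174] y [-0.0193  0.0004  0.0203] 0.0401
rails x [-0.1335 -0.05   -0.0064] y [-0.0459 -0.0214  0.0458] 0.018
(11897, array([0.5249, 0.2153, 0.0401]), np.float64(0.0401), ((522.710693359375, 215.58816528320312), (40.17106246948242, 91.65966796875), 82.4615707397461))
tcp in slideway -0.1488239901880667 0.0008317224792588444 -7.400772691470135
```

Request:
{"op": "drive_tool", "data": {"linear": [[0,0,5],[0,0,20],[0,0,40],[0,0,60],[0,0,80],[0,0,95],[0,0,103],[0,0,106],[4,0.5,106],[9,0.5,106]], "rot": [[0,0,0],[0,0,0],[0,0,0],[0,0,0],[0,0,0],[0,0,0],[0,0,0],[0,0,0],[0,0,0],[0,0,0]], "jaw": [1,1,1,1,1,1,1,1,1,1]}}

```text
time: 10.53
tcp_pos: [0.4465, 0.2252, 0.0237]
tcp_rot: [0.998, -0.065, 0.0, -0.0]
wrist_force: [-0.2, 0.3, -0.2]
gripper_width: 0.003
grasp_force: 0.0
```

Request:
{"op": "drive_tool", "data": {"linear": [[3,0,0],[6,0,0],[9,0,0],[12,0,0],[16,0,0],[20,0,0],[24,0,0],[28,0,0],[32,0,0],[36,0,0]], "rot": [[0,0,0],[0,0,0],[0,0,0],[0,0,0],[0,0,0],[0,0,0],[0,0,0],[0,0,0],[0,0,0],[0,0,0]], "jaw": [1,1,1,1,1,1,1,1,1,1]}}

```text
time: 11.37
tcp_pos: [0.4817, 0.2206, 0.0232]
tcp_rot: [0.998, -0.065, -0.0, -0.0]
wrist_force: [-1.6, 0.5, 0.2]
gripper_width: 0.002
grasp_force: 0.0
```

Request:
{"op": "drive_tool", "data": {"linear": [[4,0,0],[8,0,0],[12,0,0],[16,0,0],[20,0,0],[24,0,0],[28,0,0],[32,0,0],[36,0,0],[40,0,0]], "rot": [[0,0,0],[0,0,0],[0,0,0],[0,0,0],[0,0,0],[0,0,0],[0,0,0],[0,0,0],[0,0,0],[0,0,0]], "jaw": [1,1,1,1,1,1,1,1,1,1]}}

```text
time: 12.2
tcp_pos: [0.5214, 0.2154, 0.0232]
tcp_rot: [0.998, -0.065, -0.0, -0.0]
wrist_force: [-1.6, -0.4, 0.5]
gripper_width: 0.003
grasp_force: 0.0
```

```bash
cat > chk.py <<'E'
from h import *
s,c=wrist();P=cloud(c);u=np.array([.9916,-.1297]);o=np.array([.5845,.2070]);n=np.array([.1297,.9916])
L=P[...,:2]-o;X=L@u;Y=L@n;Z=P[...,2]
q=s["tcp_pos"][:2]-o;print("tcp",(q@u).round(4),(q@n).round(4),"F",s["wrist_force"].round(1))
m=(abs(Y)<.03)&(Z>.064)&(Z<.074)&(X<.02)&(X>-.12);print("tab x",np.percentile(X[m],[1,50,99]).round(4),"y",np.percentile(Y[m],[1,50,99]).round(4),"z",np.median(Z[m]),m.sum())
m=(abs(Y)<.03)&(Z>.037)&(Z<.046)&(X<.024)&(X>-.1);p=P[m];A=np.c_[X[m],Y[m],np.ones(m.sum())];print("body plane",np.linalg.lstsq(A,Z[m],rcond=None)[0].round(4),m.sum())
m=(abs(Y)<.012)&(abs(X-.08)<.012)&(Z>.068)&(Z<.09);print("knob z",np.median(Z[m]),m.sum())
np.savez("wc.npz",**c)
E
python3 chk.py
```

```text
tcp -0.0637 0.0001 F [-1.6 -0.4  0.5]
tab x [-0.0711 -0.0456 -0.0377] y [-0.0254  0.0008  0.0253] z 0.06999317901388144 9786
body plane [-0.0064 -0.0013  0.0401] 24730
knob z nan 0
  return _methods._mean(a, axis=axis, dtype=dtype,
  ret = ret.dtype.type(ret / rcount)
```

Request:
{"op": "drive_tool", "data": {"linear": [[2,0,0],[4,0,0],[6,0,0],[8,0,0],[10,0,0],[11.5,0,0],[13,0,0],[14.5,0,0],[16,0,0],[17,0,0]], "rot": [[0,0,0],[0,0,0],[0,0,0],[0,0,0],[0,0,0],[0,0,0],[0,0,0],[0,0,0],[0,0,0],[0,0,0]], "jaw": [1,1,1,1,1,1,1,1,1,1]}}

```text
time: 13.08
tcp_pos: [0.5369, 0.2134, 0.0229]
tcp_rot: [0.998, -0.065, -0.001, 0.0]
wrist_force: [-4.1, -0.6, -0.1]
gripper_width: -0.002
grasp_force: 0.0
```

Request:
{"op": "drive_tool", "data": {"linear": [[0.5,0,0],[1,0,0],[1.5,0,0],[2,0,0],[2,0,0]], "rot": [[0,0,0],[0,0,0],[0,0,0],[0,0,0],[0,0,0]], "jaw": [1,1,1,1,1]}}

```text
time: 13.5
tcp_pos: [0.5403, 0.2129, 0.0233]
tcp_rot: [0.998, -0.065, 0.0, -0.0]
wrist_force: [-0.6, -0.6, -0.1]
gripper_width: 0.002
grasp_force: 0.0
```

```bash
python3 chk.py 2>/dev/null
```

```text
tcp -0.0446 0.0001 F [-0.6 -0.6 -0.1]
tab x [-0.0518 -0.0266 -0.0187] y [-0.0254  0.0005  0.0251] z 0.07001790091928461 9779
body plane [-0.013  -0.0019  0.0403] 16302
knob z nan 0
```

Request:
{"op": "drive_tool", "data": {"linear": [[0.5,0,0],[1,0,0],[1,0,0]], "rot": [[0,0,0],[0,0,0],[0,0,0]], "jaw": [1,1,1]}}

```text
time: 13.8
tcp_pos: [0.541, 0.2128, 0.0233]
tcp_rot: [0.998, -0.065, 0.0, -0.0]
wrist_force: [-1.2, 0.4, 0.9]
gripper_width: -0.003
grasp_force: 0.0
```

Request:
{"op": "drive_tool", "data": {"linear": [[-3,0,0],[-12,0,0],[-25,0,0],[-28,0,-15],[-28,0,-45],[-25,0,-80],[-5,0,-110],[20,0,-115],[35,0,-115],[35,0,-115]], "rot": [[0,0,0],[0,0,0],[0,0,0],[0,0,0],[0,0,0],[0,0,0],[0,0,0],[0,0,0],[0,0,0],[0,0,0]], "jaw": [1,1,1,1,1,1,1,1,1,1]}}

```text
time: 14.63
tcp_pos: [0.5774, 0.2078, 0.1386]
tcp_rot: [0.998, -0.065, 0.001, -0.0]
wrist_force: [-0.8, 0.1, -0.4]
gripper_width: 0.001
grasp_force: 0.0
```

```bash
python3 chk.py 2>/dev/null
python3 - <<'E'
from h import *
save(np.load("wc.npz"),"pics/w5.png")
E
```

```text
tcp -0.0072 -0.0001 F [-0.8  0.1 -0.4]
tab x [-0.0299 -0.0218 -0.018 ] y [-0.0189  0.0012  0.0201] z 0.06988439090272988 1178
body plane [-0.0123  0.0008  0.0403] 4046
knob z 0.0757945361533787 1251
```

View pics/w5.png

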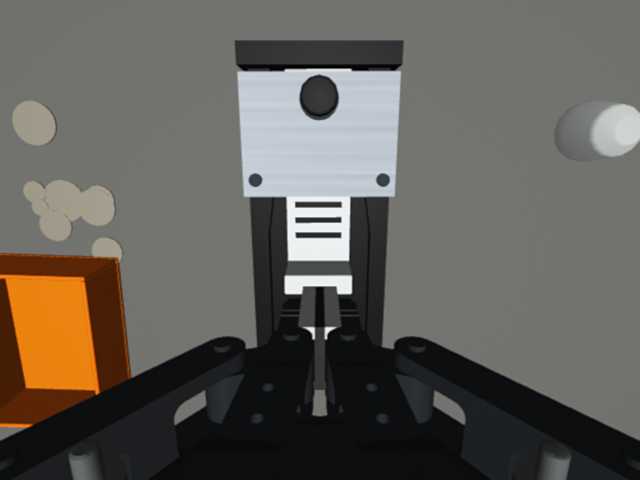

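The carriage's nose shows beyond the bridge at (318,70) and its tab is at (318,280), outside the bridge. The knob at (319,95) is 76 mm high, the same as when it was down and empty. The carriage origin comes out at slideway x = +35 mm, so it is home with the plunger in the groove.

```bash
python3 -c "
from workcell import robot
print(robot.finish_job())"
```

```text
the job is handed in; nothing more can be done
None
```

The carriage is pushed home in the slideway with the plunger down in its groove (measured at slideway x = +35 mm, knob at its 76 mm resting height), the arm is clear, nothing else on the bench was touched, and the job is handed in at about 15 s; no verdict came back.

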